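# Stack sample cups on the spinner and hold its idler off

### The job

Nest the two loose copper sample cups, one after the other, into the cup that stands in the spinner's seat, so that all three stand upright and fully home in one stack. Then push the spinner's sprung red idler arm by its black post, away from the turntable, until it is clearly past its ratchet click, and finish while still holding it there with the gripper: the click does not keep it, and it springs back if let go. Leave the cup stack standing in its seat and the other things on the table where they are.

Things in the scene. Friction and masses are not known exactly. Their poses are not given: they have to be found in the camera images.
- cup_a_center (a point): copper-coloured flanged sample cup, 48 mm high, open at the top, one of three alike; this point is on its axis 24 mm above its underside, z up along the axis. Stands in the seat from the start. Lower 30 mm: tapered foot, 30 mm across at the bottom, 45 mm at the top. Upper 18 mm: straight collar 56 mm across, mouth 51 mm wide.
- cup_b_center (a point): copper-coloured flanged sample cup, 48 mm high, open at the top, one of three alike; this point is on its axis 24 mm above its underside, z up along the axis. Loose on the table, about 90 g. Nested, its collar rests on the rim of the cup below, so it stands 18 mm higher, with 1.5 to 2 mm of play; grip only its collar (upper 18 mm), since the collar below is as wide.
- cup_c_center (a point): copper-coloured flanged sample cup, 48 mm high, open at the top, one of three alike; this point is on its axis 24 mm above its underside, z up along the axis. Loose on the table; same sizes and nesting as the others (collar 56 mm across, the upper 18 mm).
- seat (a point): centre of the cup seat's floor, 30 mm above the table, on the spinner's aluminium turntable (110 mm across); the seat is a red ring 5 mm high, 36 mm wide inside. Its x, y axes are those of the spinner unit (fixed, white base plate 250 x 235 x 12 mm); the idler arm's post at rest lies from here at x -0.08, y +0.065 m
- tensioner (a joint): angle (rad) of the sprung red idler arm: 0 at rest, rubber wheel against the turntable; grows, clockwise from above, as the post is pushed to the unit's +y; stop at 0.56. Click between 0.22 and 0.38, past it beyond 0.39. Pushing the post takes 6 N at rest, 10 N at the stop, some 3 N more at the click; it always springs back
- tensioner_hinge (a point): the idler arm's upright pivot axis, 39 mm above the table
- tensioner_post (a point): centre of the graspable upper part of the idler arm's black upright post with yellow band: round, 16 mm across, its top 25 mm above this point (136 mm above the table), bare down to 67 mm below it. It moves on an arc of 142 mm radius about the pivot; it may be pinched or pushed
- jar: small closed jar with a blue cap, 48 mm wide, 60 mm high; origin under its centre; a bystander, to be left alone
- driver: screwdriver lying flat; a bystander, to be left alone
- disc: black disc, 84 mm across, 8 mm thick, lying on a blue pad; a bystander, to be left alone
- weight: brass weight with a small knob, 38 mm wide, 50 mm high; a bystander, to be left alone
- slit: small red slit block, 30 x 55 x 28 mm; a bystander, to be left alone
Mind the look-alikes: they are no part of the job. What is shaped like the part that bears cup_c_center but green is not meant.

How it is judged:
By the outcome, as a careful person would: the job done as asked, in the order asked, and still so for the second after the job is handed in, while the arm keeps its last pose, push and grip.
It also fails if it takes over 72 s, if anything falls off the work surface, if the arm or the gripper's body presses on something with over 40 N, if the wrist force passes 120 N, or if a joint passes its speed limit or range.

### The arm

A 7-joint arm with a two-finger parallel gripper is mounted at the origin on the work surface. World frame = base frame: x ahead of the robot, y to its left, z up, the work surface at z = 0. Lengths are in m, angles in degrees, forces in N, time in s.
With the tool pointing down it reaches from about 0.4 to 0.85 m from the base axis. Payload 4.4 kg.
Tool frame: the origin (TCP) lies midway between the tips of the shut fingers; the grasp point (between the pads) lies 19 mm behind it (robot.tcp_to_grasp is the distance from the TCP to the grasp point, in m); x points along the fingers, z is the direction in which the jaws open and shut, and the axes are right-handed (so a half turn about x gives the same grasp; the last joint's range is limited). The gripper opens to 94 mm and grips with 3 to 60 N. Pads are 16 mm wide; open, the fingers measure 119 mm over their backs; the gripper's body (75 mm by 177 mm) begins 78 mm behind the grasp point.
Start: joints at [72.433, 36.005, 2.206, 86.941, -1.547, 57.084, -1.146], TCP at [0.155, -0.631, 0.205] pointing down, gripper open.
Joint ranges: [-175.42, 175.42], [-21.48, 121.26], [-71.46, 75.88], [10.55, 141.38], [-63.04, 243.04], [13.31, 113.54], [-168.57, 168.57]. Speed limits (degrees/s): [147.25, 147.25, 180, 180, 180, 180, 180].

### API

Orientations are given as [roll, pitch, yaw] about the fixed x, y, z axes, in that order (R = Rz(yaw) Ry(pitch) Rx(roll)).
In Python, from plant import robot gives the robot as it stands. The module is installed in compiled form; this text tells all that it offers.
- The arm moves only by the tool send_rows, never from a script. Its argument "commands" is text: rows parted by semicolons, each of 7 numbers parted by spaces: the shift along the world's x, y, z in mm, then the turn, a rotation vector about the world's x, y, z in rad, then the finger opening in mm, from 0 to 94. A call has 1 to 20 rows; each row is the pose to reach, as a shift and turn from the pose measured when the call began; what a row does not reach only later rows make up. A row lasts 1/8 s, in which the tool goes at most 62.5 mm and 10.7 degrees, less where a joint would pass 70% of its speed; a pose out of reach is approached as far as the arm can. A call with a gripper value outside its range is refused whole. The fingers move at their own pace and stop on an object; "force" is the grip in N (left out, the last holds). Time passes only in rows, so rows that repeat a pose let the fingers close. It gives the time, the measured TCP pose, the force and the opening at its end, in the units of the state.
- robot.get_obs(): the state, without advancing time (a new reading comes with each control period).
- robot.camera(name): name is "scene" or "top" or "wrist"; returns the picture (420x560x3 uint8, blue, green, red); there is no depth.
- robot.calibration(name): a dict with "vfov" (degrees; the focal length in pixels is half the picture's height over the tangent of half this angle, whatever the lens; pixels are square), "cx", "cy" (the principal point, pixels), "position" and "rotation" of the camera in the world; the wrist camera has in their place "tool_from_camera" (4x4, takes a point from camera to tool coordinates, whose origin is the TCP and whose axes are the tool frame's). Camera axes: x right, y down, z forward; pixel columns grow to the right and rows downward; lengths in m; the calibration is good to about 2 mm. A picture is of the moment at which its call begins: read the wrist's pose just before it. calibration takes no time and is no camera call.
- robot.hand_in(): hands the job in, once; it reports no verdict.
The state is a dict: "t": time; "joint_pos": joint angles; "joint_velocities": joint speeds; "joint_efforts": joint torques, N m; "tcp_pos": TCP position; "orientation": TCP orientation; "force": force on the tool from outside, world axes, zero at the start; "wrist_torque": the same for the moment, N m; "gripper_width": finger opening in m.
Only numpy, scipy, OpenCV 4.12 (cv2) and the standard library are available. Lean on these libraries where they do the work, as an engineer would, in place of code of your own. Each camera call takes 0.05 s, during which the arm holds its last target. There are 200 camera calls.

## Working session

There is one attempt and no reset: what is moved stays moved. The work goes in short steps, Python scripts to look and compute and a tool call to move; the robot and the scene stay as the last step left them, time stands still between calls to the robot, and variables do not carry over. Pictures are saved under pics/ and viewed, about 8 in all and at most 12, crops included, and the job is handed in when it is done.

Besides the shell and the picture viewer there is one more tool, called after ">>>" by a JSON object that holds its "op" and its "data". send_rows: Moves the arm, as the interface text tells. Its arguments: {"type":"object","properties":{"commands":{"type":"string"},"force":{"type":"number"}},"required":["commands"]}

```bash
mkdir -p pics; cat > h.py <<'E'
import numpy as np, cv2
from plant import robot
from scipy.spatial.transform import Rotation as R
def cam(n):
    c=robot.calibration(n); f=210/np.tan(np.radians(c['vfov'])/2)
    if 'position' in c: return f,c['cx'],c['cy'],np.array(c['position']),np.array(c['rotation'])
    o=robot.get_obs(); T=np.array(c['tool_from_camera']); Rt=R.from_euler('xyz',o['orientation'],degrees=True).as_matrix()
    return f,c['cx'],c['cy'],Rt@T[:3,3]+np.array(o['tcp_pos']),Rt@T[:3,:3]
def ray(n,u,v,C=None):
    f,cx,cy,p,r=C or cam(n); return p,r@np.array([(u-cx)/f,(v-cy)/f,1])
def onz(n,u,v,z,C=None):
    p,d=ray(n,u,v,C); return p+d*(z-p[2])/d[2]
def proj(n,X,C=None):
    f,cx,cy,p,r=C or cam(n); q=r.T@(np.array(X)-p); return np.array([f*q[0]/q[2]+cx,f*q[1]/q[2]+cy])
E
python3 - <<'E'
from h import *
print(robot.get_obs())
for n in('scene','top','wrist'): print(n,robot.calibration(n))
a=robot.camera('scene');b=robot.camera('top')
cv2.imwrite('pics/s0.png',a);cv2.imwrite('pics/t0.png',b)
E
```

```text
{'t': 0.0, 'joint_pos': array([72.43286711, 36.05708267,  2.20197324, 86.99406832, -1.54793528,
       57.08303284, -1.14542029]), 'joint_velocities': array([ 0.14340696, -0.00205098,  0.04315282, -0.0106765 ,  0.03620823,
        0.05897778,  0.0294144 ]), 'joint_efforts': array([ 1.44792280e-03, -5.49729502e+01,  1.14369906e+00, -1.86638206e+01,
       -5.22056606e-02,  2.35151203e-02,  1.85434028e-04]), 'tcp_pos': array([ 0.15490025, -0.63060819,  0.20458544]), 'orientation': array([-179.9463083 ,   89.89546059,  103.85126265]), 'force': array([0.10408976, 0.22335393, 0.22138488]), 'wrist_torque': array([ 0.02636072, -0.00411429, -0.05165544]), 'gripper_width': 0.09343294975327036}
scene {'vfov': 56.77340498624004, 'cx': 282.93600950127825, 'cy': 205.94746552269456, 'position': array([ 1.3072499 , -0.25106412,  0.85689499]), 'rotation': array([-133.50702804,   -0.99312731,   71.59031389])}
top {'vfov': 57.42241616409397, 'cx': 290.13873411005113, 'cy': 210.9964217955464, 'position': array([0.42723824, 0.03503756, 1.04892939]), 'rotation': array([-173.37848145,   -0.73430386,  -91.65388232])}
wrist {'vfov': 63.397336714941034, 'cx': 276.32508102350226, 'cy': 201.06486213333767, 'tool_from_camera': array([[ 2.65720920e-04, -2.60421746e-01,  9.65494922e-01,
        -1.80049081e-01],
       [-4.94541686e-04, -9.65494872e-01, -2.60421596e-01,
         7.63819384e-02],
       [ 9.99999842e-01, -4.08278020e-04, -3.85341595e-04,
         2.65979070e-04],
       [ 0.00000000e+00,  0.00000000e+00,  0.00000000e+00,
         1.00000000e+00]])}
```

View pics/s0.png

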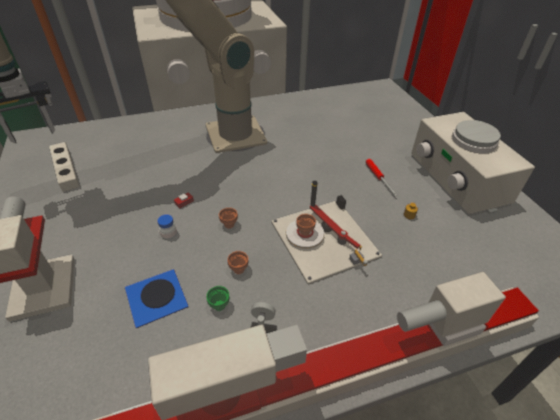

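View pics/t0.png

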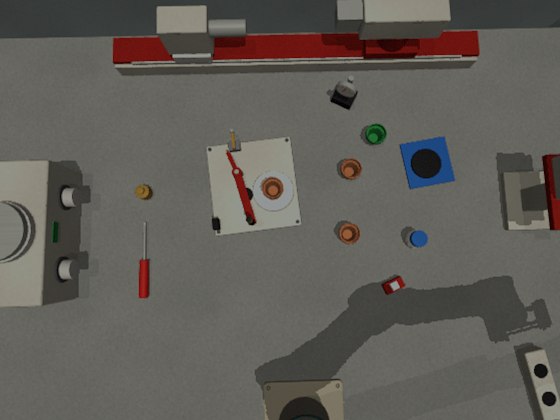

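```bash
sed -i "s/np.array(c\['rotation'\])$/R.from_euler('xyz',c['rotation'],degrees=True).as_matrix()/" h.py
python3 - <<'E'
from h import *
print(onz('top',300,405,0),onz('scene',235,130,0))
for n in('scene','top'):
    im=cv2.imread('pics/%s0.png'%n[0]); h=cv2.cvtColor(im,cv2.COLOR_BGR2HSV)
    for nm,lo,hi in(('cop',(4,90,50),(16,220,255)),('grn',(50,100,40),(80,255,255))):
        m=cv2.inRange(h,lo,hi); m=cv2.morphologyEx(m,cv2.MORPH_CLOSE,np.ones((3,3)))
        k,l,s,c=cv2.connectedComponentsWithStats(m)
        for i in range(1,k):
            if s[i,4]>60:
                x,y,w,hh=s[i,:4]; print(n,nm,s[i],c[i].round(1),onz(n,*c[i],.042).round(4))
C=[onz('top',u,v,.012) for u,v in((208,148),(290,138),(300,225),(217,234))]
print(np.round(C,3))
p=onz('top',251,220,.136);print('post',p,proj('scene',p))
a=cv2.imread('pics/s0.png')[170:300,190:390];b=cv2.imread('pics/t0.png')[120:250,200:400]
cv2.imwrite('pics/c0.png',cv2.resize(np.vstack([a,b]),None,fx=3,fy=3,interpolation=2)[:, :600] if 0 else np.hstack([cv2.resize(a,(400,260),interpolation=2),cv2.resize(b,(400,260),interpolation=2)]))
E
```

```text
[0.03980039 0.00709824 0.        ] [-0.02285515  0.00426472  0.        ]
scene cop [  32    0   54  122 1057] [58.  57.4] [-0.857  -0.6967  0.042 ]
scene cop [219 208  19  20 274] [228.  216.6] [ 0.4918 -0.1357  0.042 ]
scene cop [297 214  19  24 366] [305.4 224.9] [0.5924 0.0706 0.042 ]
scene cop [228 251  20  23 346] [237.6 261.1] [ 0.6623 -0.1478  0.042 ]
scene cop [248 376  36  25 133] [264.5 389.8] [ 1.0006 -0.1735  0.042 ]
scene cop [196 393  68  27 577] [227.8 407.6] [ 1.0108 -0.2518  0.042 ]
scene grn [207 287  22  19 278] [218.  296.2] [ 0.753  -0.2188  0.042 ]
top cop [341 158  21  21 356] [350.7 168.2] [ 0.6548 -0.1472  0.042 ]
top cop [262 177  21  22 360] [272.  187.6] [0.6077 0.0651 0.042 ]
top cop [339 223  22  21 367] [349.2 233. ] [ 0.4813 -0.135   0.042 ]
top grn [366 124  20  20 330] [375.5 133.4] [ 0.7493 -0.219   0.042 ]
top grn [ 52 222   6  20  93] [ 54.5 232.1] [0.5051 0.6344 0.042 ]
[[ 0.729  0.241  0.012]
 [ 0.752  0.013  0.012]
 [ 0.508 -0.007  0.012]
 [ 0.49   0.217  0.012]]
post [0.51376726 0.11433193 0.136     ] [311.75840058 180.51427517]
```

View pics/c0.png

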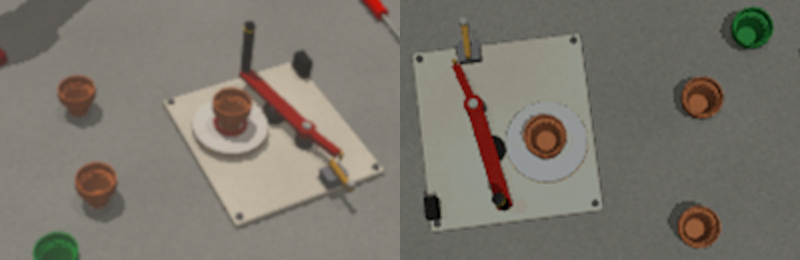

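The loose copper cups are at scene px (228,217) and (238,261), top px (349,233) and (351,168). The one in the seat is at top (272,188). The cup-shaped thing at scene (218,296), top (375,133) is green, so it's the look-alike and I'll leave it. The crop confirms the colours. I'm moving over the nearer copper cup for a close look.

>>> {"op": "send_rows", "data": {"commands": "50 60 10 0 0 0 94; 100 120 15 0 0 0 94; 150 190 15 0 0 0 94; 190 250 15 0 0 -0.04 94; 225 310 15 0 0 -0.08 94; 260 370 15 0 0 -0.12 94; 290 430 15 0 0 -0.15 94; 315 470 15 0 0 -0.15 94; 328 490 15 0 0 -0.15 94; 328 496 15 0 0 -0.15 94; 328 496 15 0 0 -0.15 94; 328 496 15 0 0 -0.15 94; 328 496 15 0 0 -0.15 94"}}

```text
t: 1.72
tcp_pos: [0.4821, -0.1363, 0.2196]
orientation: [-151.4, 89.9, 123.6]
force: [-0.3, 0.6, -0.6]
gripper_width: 0.0942
```

```bash
cat >> h.py <<'E'
def cups(z,name=None,lo=(3,80,40),hi=(17,235,255)):
    C=cam('wrist'); im=robot.camera('wrist')
    if name: cv2.imwrite('pics/%s.png'%name,im)
    m=cv2.inRange(cv2.cvtColor(im,cv2.COLOR_BGR2HSV),lo,hi); m=cv2.morphologyEx(m,cv2.MORPH_CLOSE,np.ones((7,7)))
    for c in cv2.findContours(m,cv2.RETR_EXTERNAL,cv2.CHAIN_APPROX_NONE)[0]:
        if cv2.contourArea(c)<600: continue
        h=cv2.convexHull(c)[:,0,:].astype(float)
        P=np.array([onz('wrist',u,v,z,C)[:2] for u,v in h]); (x,y),r=cv2.minEnclosingCircle(P.astype(np.float32))
        print('bbox',cv2.boundingRect(c),'plane',P.min(0).round(4),P.max(0).round(4),'mec',round(x,4),round(y,4),round(r,4))
E
python3 - <<'E'
from h import *
o=robot.get_obs();print(o['t'],o['tcp_pos'],o['orientation'],o['joint_pos'].round(1))
cups(.048,'w1')
E
```

```text
1.725 [ 0.48212359 -0.13633434  0.21960984] [-151.43659595   89.92786176  123.59952338] [ 12.   22.8   0.9 109.3  -0.5  47.9 -71.8]
bbox (249, 156, 52, 53) plane [ 0.4552 -0.1615] [ 0.5117 -0.1069] mec 0.4833 -0.1339 0.0285
bbox (274, 0, 60, 38) plane [ 0.6258 -0.174 ] [ 0.6598 -0.1189] mec 0.653 -0.1464 0.0277
bbox (24, 0, 87, 71) plane [0.5775 0.0336] [0.6384 0.1143] mec 0.6045 0.0738 0.0407
```

View pics/w1.png

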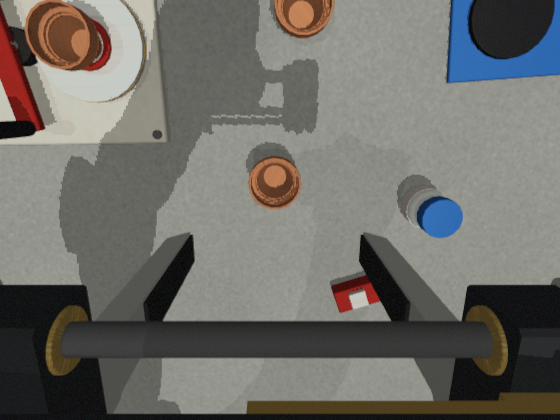

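Wrist picture: the copper cup is at px (274,182), with a fitted rim radius of 28 mm as expected. The jar at (440,216) and slit block at (355,292) are clear of the fingers. I'll descend and grip the collar.

>>> {"op": "send_rows", "data": {"commands": "1 2 -50 0 0 0 94; 1 2 -100 0 0 0 94; 1 2 -145 0 0 0 94; 1 2 -175 0 0 0 94; 1 2 -185 0 0 0 94; 1 2 -185 0 0 0 94; 1 2 -185 0 0 0 94; 1 2 -185 0 0 0 48; 1 2 -185 0 0 0 48; 1 2 -185 0 0 0 48; 1 2 -185 0 0 0 48; 1 2 -185 0 0 0 48; 1 2 -185 0 0 0 48", "force": 18}}

```text
t: 3.4
tcp_pos: [0.4832, -0.1341, 0.0347]
orientation: [-162.3, 89.9, 112.7]
force: [-0.0, 0.3, 2.2]
gripper_width: 0.0549
```

>>> {"op": "send_rows", "data": {"commands": "0 0 15 0 0 0 48; 0 0 60 0 0 0 48; 0 0 110 0 0 0 48; 0 0 150 0 0 0 48; 0 0 150 0 0 0 48"}}

```text
t: 4.03
tcp_pos: [0.4854, -0.1347, 0.1883]
orientation: [81.2, 89.6, -3.8]
force: [0.4, 0.1, -1.3]
gripper_width: 0.0544
```

>>> {"op": "send_rows", "data": {"commands": "5 40 15 0 0 0 48; 15 80 20 0 0 0 48; 30 130 20 0 0 0 48; 40 170 20 0 0 0 48; 50 195 20 0 0 0 48; 50 199 20 0 0 0 48; 50 199 20 0 0 0 48; 50 199 20 0 0 0 48"}}

```text
t: 5.03
tcp_pos: [0.5348, 0.0623, 0.2081]
orientation: [70.9, 89.7, -14.2]
force: [-0.5, 0.1, -1.0]
gripper_width: 0.0546
```

```bash
python3 - <<'E'
from h import *
o=robot.get_obs();print(o['t'],o['tcp_pos'],o['orientation'],o['gripper_width'])
cups(.078,'w2')
im=cv2.imread('pics/t0.png')
print(onz('top',272,187.6,.073),onz('scene',305.4,224.9,.066))
E
```

```text
5.025 [0.53483347 0.06230091 0.20814019] [ 70.86935091  89.65492642 -14.23434131] 0.05458066557260716
bbox (224, 203, 105, 103) plane [0.4174 0.0047] [0.5269 0.1082] mec 0.472 0.0567 0.0551
bbox (249, 87, 63, 64) plane [0.5763 0.0372] [0.6311 0.0923] mec 0.6038 0.0647 0.0278
bbox (465, 50, 72, 62) plane [ 0.6262 -0.1531] [ 0.677  -0.0924] mec 0.6507 -0.1227 0.0306
[0.60214157 0.06428618 0.073     ] [0.61332279 0.06103829 0.066     ]
```

View pics/w2.png

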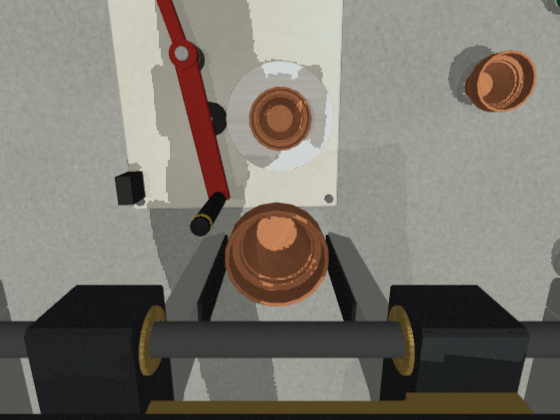

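The held cup is at px (276,254), cup A in its seat at (280,119), the post top at (202,224) and the arm hub at (182,53). Next I'll work out how the held cup sits relative to the TCP, plus rough post and hinge points.

```bash
python3 - <<'E'
from h import *
C=cam('wrist');z=robot.get_obs()['tcp_pos'];print(z)
im=cv2.imread('pics/w2.png');m=cv2.inRange(cv2.cvtColor(im,cv2.COLOR_BGR2HSV),(3,80,40),(17,235,255))
m[:195]=0;m[310:]=0;ys,xs=np.nonzero(m);c=max(cv2.findContours(m,0,1)[0],key=cv2.contourArea)
P=np.array([onz('wrist',u,v,z[2]+.0133,C)[:2] for u,v in cv2.convexHull(c)[:,0]]);print(cv2.minEnclosingCircle(P.astype(np.float32)))
print('post',onz('wrist',202,224,.136,C),'hinge',onz('wrist',182,53,.06,C))
E
```

```text
[0.53495753 0.06247929 0.20825091]
((0.5358086824417114, 0.06250317394733429), 0.02967940643429756)
post [0.52031377 0.11940479 0.136     ] hinge [0.65341397 0.15716372 0.06      ]
```

>>> {"op": "send_rows", "data": {"commands": "25 2 -5 0 0 0 48; 50 2 -20 0 0 0 48; 68 2 -45 0 0 0 48; 68 2 -70 0 0 0 48; 68 2 -75 0 0 0 48; 68 2 -75 0 0 0 48; 68 2 -75 0 0 0 48"}}

```text
t: 5.95
tcp_pos: [0.6037, 0.0644, 0.1345]
orientation: [78.1, 89.5, -7.0]
force: [-0.5, -0.3, -1.2]
gripper_width: 0.055
```

```bash
python3 - <<'E'
from h import *
o=robot.get_obs();print(o['t'],o['tcp_pos'],o['orientation'],o['force'])
E
```

```text
5.95 [0.60369368 0.06437136 0.13453029] [78.09445993 89.52406336 -7.01888016] [-0.45885491 -0.32655166 -1.18399463]
```

Lowering; the expected home TCP height is about 0.083.

>>> {"op": "send_rows", "data": {"commands": "0 0 -12 0 0 0 48; 0 0 -22 0 0 0 48; 0 0 -30 0 0 0 48; 0 0 -36 0 0 0 48; 0 0 -41 0 0 0 48; 0 0 -45 0 0 0 48; 0 0 -48 0 0 0 48; 0 0 -48 0 0 0 48"}}

```text
t: 6.95
tcp_pos: [0.6036, 0.0644, 0.0864]
orientation: [77.9, 89.5, -7.2]
force: [0.4, -1.0, -2.0]
gripper_width: 0.0546
```

>>> {"op": "send_rows", "data": {"commands": "0 0 -2 0 0 0 48; 0 0 -3 0 0 0 48; 0 0 -4 0 0 0 48; 0 0 -5 0 0 0 48; 0 0 -5 0 0 0 48"}}

```text
t: 7.58
tcp_pos: [0.6039, 0.0643, 0.0827]
orientation: [78.7, 89.5, -6.4]
force: [-2.4, 0.4, 8.1]
gripper_width: 0.055
```

Contact came at 0.0827 with 8 N, which matches the home height. I'm releasing, rising and checking.

>>> {"op": "send_rows", "data": {"commands": "0 0 0 0 0 0 75; 0 0 0 0 0 0 94; 0 0 0 0 0 0 94; 0 0 0 0 0 0 94; 0 0 20 0 0 0 94; 0 0 60 0 0 0 94; 0 0 110 0 0 0 94; -30 -50 125 0 0 0 94; -30 -100 125 0 0 0 94; -20 -100 125 0 0 0 94; -20 -100 125 0 0 0 94; -20 -100 125 0 0 0 94"}}

```text
t: 9.07
tcp_pos: [0.5838, -0.0338, 0.2072]
orientation: [85.1, 89.5, 0.1]
force: [0.1, 0.2, -0.2]
gripper_width: 0.0936
```

```bash
python3 - <<'E'
from h import *
o=robot.get_obs();print(o['t'],o['tcp_pos'],o['orientation'])
print('table');cups(.048,'w3');print('stack z96');C=cam('wrist')
im=cv2.imread('pics/w3.png');h=cv2.cvtColor(im,cv2.COLOR_BGR2HSV);m=cv2.morphologyEx(cv2.inRange(h,(3,80,40),(17,235,255)),3,np.ones((7,7)))
for c in cv2.findContours(m,0,1)[0]:
    if cv2.contourArea(c)>600:
        P=np.array([onz('wrist',u,v,.096,C)[:2] for u,v in cv2.convexHull(c)[:,0]]);print(cv2.minEnclosingCircle(P.astype(np.float32)))
E
```

```text
9.075 [ 0.58377028 -0.03379154  0.20718594] [85.09109482 89.5434859   0.11535743]
table
bbox (133, 134, 75, 66) plane [0.5619 0.0376] [0.6296 0.1117] mec 0.5979 0.074 0.0392
bbox (365, 97, 62, 58) plane [ 0.6282 -0.1739] [ 0.6832 -0.115 ] mec 0.656 -0.1444 0.0298
stack z96
((0.6063602566719055, 0.05961669981479645), 0.0336647592484951)
((0.6563233137130737, -0.12798719108104706), 0.025612186640501022)
```

View pics/w3.png

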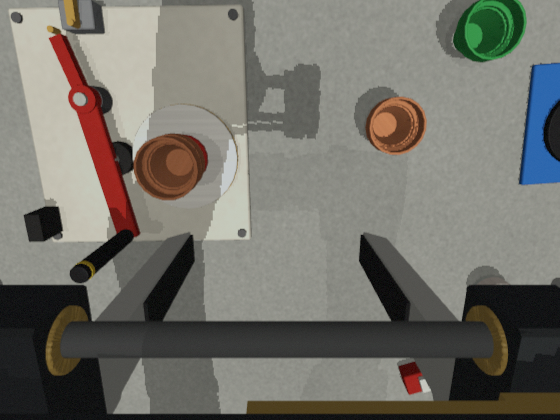

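The two cups are nested upright at px (170,165). The last copper cup is at (397,126), and the green one at (490,27) stays put. I'm moving above the copper one to centre on it.

>>> {"op": "send_rows", "data": {"commands": "30 -40 0 0 0 0 94; 60 -85 0 0 0 0 94; 70 -108 0 0 0 0 94; 71 -112 0 0 0 0 94; 71 -112 0 0 0 0 94; 71 -112 0 0 0 0 94"}}

```text
t: 9.88
tcp_pos: [0.6545, -0.1435, 0.2074]
orientation: [92.5, 89.6, 7.7]
force: [0.2, -0.4, 1.0]
gripper_width: 0.0941
```

```bash
python3 - <<'E'
from h import *
o=robot.get_obs();print(o['t'],o['tcp_pos'],o['orientation'])
cups(.048,'w4')
E
```

```text
9.875 [ 0.65447334 -0.14349472  0.20739089] [92.50231967 89.55311584  7.67723696]
bbox (0, 173, 105, 112) plane [0.5222 0.0331] [0.6448 0.1387] mec 0.586 0.0971 0.0708
bbox (253, 158, 54, 55) plane [ 0.6287 -0.1741] [ 0.6854 -0.1191] mec 0.657 -0.1464 0.0286
```

>>> {"op": "send_rows", "data": {"commands": "2 -3 -50 0 0 0 94; 2 -3 -100 0 0 0 94; 2 -3 -140 0 0 0 94; 2 -3 -165 0 0 0 94; 2 -3 -173 0 0 0 94; 2 -3 -173 0 0 0 94; 2 -3 -173 0 0 0 48; 2 -3 -173 0 0 0 48; 2 -3 -173 0 0 0 48; 2 -3 -173 0 0 0 48; 2 -3 -173 0 0 0 48; 2 -3 -173 0 0 0 48"}}

```text
t: 11.42
tcp_pos: [0.6568, -0.1468, 0.0348]
orientation: [89.9, 89.5, 5.1]
force: [-1.0, -0.8, 1.6]
gripper_width: 0.0551
```

>>> {"op": "send_rows", "data": {"commands": "0 0 15 0 0 0 48; 0 0 60 0 0 0 48; 0 0 110 0 0 0 48; 0 0 160 0 0 0 48; -30 50 175 0 0 0 48; -60 100 175 0 0 0 48; -90 150 175 0 0 0 48; -110 190 175 0 0 0 48; -122 208 175 0 0 0 48; -122 208 175 0 0 0 48; -122 208 175 0 0 0 48"}}

```text
t: 12.8
tcp_pos: [0.5359, 0.0589, 0.2099]
orientation: [81.2, 89.5, -3.8]
force: [-0.9, -0.5, -0.9]
gripper_width: 0.055
```

```bash
python3 - <<'E'
from h import *
o=robot.get_obs();z=o['tcp_pos'];print(o['t'],z,o['orientation'],o['gripper_width'])
cups(.096,'w5')
C=cam('wrist')
im=cv2.imread('pics/w5.png');m=cv2.inRange(cv2.cvtColor(im,cv2.COLOR_BGR2HSV),(3,80,40),(17,235,255))
m[:195]=0;m[310:]=0;c=max(cv2.findContours(m,0,1)[0],key=cv2.contourArea)
P=np.array([onz('wrist',u,v,z[2]+.0133,C)[:2] for u,v in cv2.convexHull(c)[:,0]]);print(cv2.minEnclosingCircle(P.astype(np.float32)))
E
```

```text
12.8 [0.53586901 0.05890244 0.20990285] [81.19234706 89.45856603 -3.80579322] 0.0549548008047462
bbox (224, 202, 105, 104) plane [0.4292 0.0046] [0.5336 0.1028] mec 0.4813 0.0546 0.0524
bbox (245, 88, 65, 67) plane [0.5756 0.0367] [0.6301 0.0913] mec 0.603 0.0642 0.0277
((0.5370065569877625, 0.05942736193537712), 0.029801031574606895)
```

View pics/w5.png

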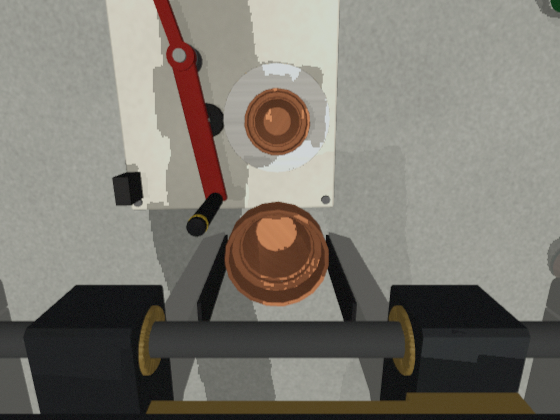

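The stack is at px (277,121) with rim centre (0.603, 0.064), and its fitted radius fits the nested height. The held cup is at (276,254). Now the second nesting, with home expected at TCP z of about 0.101.

>>> {"op": "send_rows", "data": {"commands": "25 5 -5 0 0 0 48; 50 5 -20 0 0 0 48; 67 5 -40 0 0 0 48; 67 5 -55 0 0 0 48; 67 5 -57 0 0 0 48; 67 5 -57 0 0 0 48; 67 5 -65 0 0 0 48; 67 5 -75 0 0 0 48; 67 5 -83 0 0 0 48; 67 5 -90 0 0 0 48; 67 5 -96 0 0 0 48; 67 5 -101 0 0 0 48; 67 5 -105 0 0 0 48; 67 5 -105 0 0 0 48"}}

```text
t: 14.6
tcp_pos: [0.6026, 0.0638, 0.1045]
orientation: [81.5, 89.5, -3.5]
force: [0.2, 0.8, -0.4]
gripper_width: 0.055
```

>>> {"op": "send_rows", "data": {"commands": "0 0 -2 0 0 0 48; 0 0 -3 0 0 0 48; 0 0 -4 0 0 0 48; 0 0 -5 0 0 0 48; 0 0 -5 0 0 0 48"}}

```text
t: 15.22
tcp_pos: [0.6031, 0.0637, 0.1006]
orientation: [81.5, 89.4, -3.5]
force: [-1.4, -0.7, 6.1]
gripper_width: 0.0548
```

>>> {"op": "send_rows", "data": {"commands": "0 0 0 0 0 0 75; 0 0 0 0 0 0 94; 0 0 0 0 0 0 94; 0 0 0 0 0 0 94; 0 0 20 0 0 0 94; 0 0 60 0 0 0 94; 0 0 100 0 0 0 94; -40 15 107 0 0 0 60; -80 50 107 0 0 0 60; -103 55 107 0 0 0 60; -103 55 107 0 0 0 60; -103 55 107 0 0 0 60; -103 55 107 0 0 0 60"}}

```text
t: 16.85
tcp_pos: [0.5013, 0.1179, 0.2075]
orientation: [80.4, 89.4, -4.8]
force: [-0.2, -0.6, -0.8]
gripper_width: 0.0597
```

```bash
python3 - <<'E'
from h import *
o=robot.get_obs();print(o['t'],o['tcp_pos'],o['orientation'],o['gripper_width'])
cups(.114,'w6')
E
```

```text
16.85 [0.50132877 0.11793994 0.2075184 ] [80.3525457 89.3953998 -4.7704827] 0.05970140635955799
bbox (314, 46, 80, 76) plane [0.5749 0.0361] [0.6294 0.0973] mec 0.6008 0.067 0.031
```

View pics/w6.png

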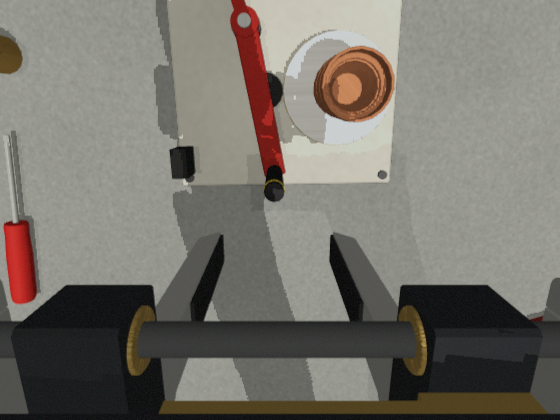

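The three-cup stack stands at px (354,85), the post top is at (274,191) and the hub at (244,20).

```bash
python3 - <<'E'
from h import *
C=cam('wrist');p=onz('wrist',274,191,.136,C);print(p)
for z in(.045,.055,.065):
    q=onz('wrist',244,20,z,C);print(z,q,np.hypot(*(q-p)[:2]))
    u=(p-q)[:2];u*=.142/np.linalg.norm(u);hh=p[:2]-u
    for a in(.1,.2,.3,.4,.47): 
        r=np.array([[np.cos(a),np.sin(a)],[-np.sin(a),np.cos(a)]])@u; print(a,((r-u)*1000).round(1))
E
```

```text
[0.51807176 0.12110213 0.136     ]
0.045 [0.65512913 0.16056837 0.045     ] 0.14262645603129967
0.1 [-3.2 13.8]
0.2 [-5.1 27.9]
0.3 [-5.5 42.1]
0.4 [-4.5 56.2]
0.47 [-3.  66.1]
0.055 [0.65280667 0.1595185  0.055     ] 0.14010465073326056
0.1 [-3.2 13.8]
0.2 [-5.  27.9]
0.3 [-5.4 42.1]
0.4 [-4.4 56.3]
0.47 [-2.8 66.1]
0.065 [0.65048422 0.15846863 0.065     ] 0.1375838378286688
0.1 [-3.2 13.8]
0.2 [-4.9 27.9]
0.3 [-5.3 42.1]
0.4 [-4.2 56.3]
0.47 [-2.6 66.1]
```

>>> {"op": "send_rows", "data": {"commands": "17 3 0 0 0 0 60; 17 3 -15 0 0 0 60; 17 3 -55 0 0 0 60; 17 3 -95 0 0 0 60; 17 3 -115 0 0 0 60; 17 3 -115 0 0 0 60; 17 3 -115 0 0 0 5; 17 3 -115 0 0 0 5; 17 3 -115 0 0 0 5; 17 3 -115 0 0 0 5; 17 3 -115 0 0 0 5; 17 3 -115 0 0 0 5; 17 3 -115 0 0 0 5; 17 3 -115 0 0 0 5", "force": 35}}

```text
t: 18.65
tcp_pos: [0.5182, 0.1213, 0.0927]
orientation: [82.4, 89.4, -2.7]
force: [-1.0, 0.4, 4.4]
gripper_width: 0.0155
```

The post is pinched at 15.5 mm opening. I'll swing it along the arc.

>>> {"op": "send_rows", "data": {"commands": "-2 7 0 0 0 0 5; -3 14 0 0 0 0 5; -4 21 0 0 0 0 5; -5 28 0 0 0 0 5; -5 35 0 0 0 0 5; -5 42 0 0 0 0 5; -5 49 0 0 0 0 5; -4 56 0 0 0 0 5; -4 62 0 0 0 0 5; -3 66 0 0 0 0 5; -3 67 0 0 0 0 5; -3 67 0 0 0 0 5; -3 67 0 0 0 0 5"}}

```text
t: 20.27
tcp_pos: [0.5114, 0.1836, 0.0924]
orientation: [15.3, 89.6, -70.0]
force: [-7.6, -8.9, 13.4]
gripper_width: 0.0156
```

```bash
python3 - <<'E'
from h import *
o=robot.get_obs();z=o['tcp_pos'];print(o['t'],z,o['orientation'],o['force'],o['gripper_width'])
q=np.array([.6545,.160]);a=lambda p:np.arctan2(*(p-q)[::-1])
print('angle',(a(np.array([.5185,.121]))-a(z[:2]))%(2*np.pi))
C=cam('wrist');im=robot.camera('wrist');S=robot.camera('scene')
cv2.imwrite('pics/f.png',np.hstack([cv2.resize(im,(400,300)),cv2.resize(S[140:290,230:430],(400,300),interpolation=2)]))
E
```

```text
20.275 [0.51139868 0.18358318 0.09240663] [ 15.29191858  89.56529653 -69.97797198] [-7.57775675 -8.87688238 13.35166829] 0.015573638890718782
angle 0.44260299135449355
```

View pics/f.png

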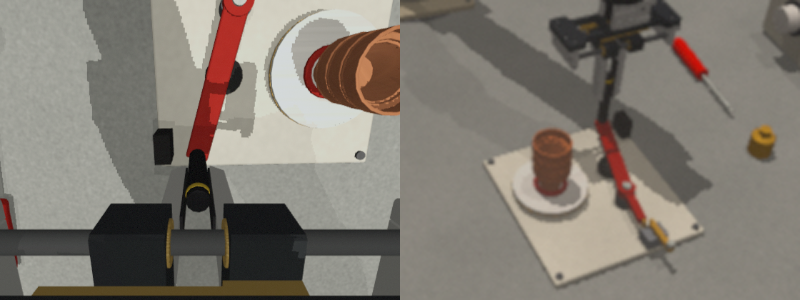

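The arm has swung and the stack stands upright. I estimate about 0.44 rad; a bit more push gives margin while staying short of the 0.56 stop.

>>> {"op": "send_rows", "data": {"commands": "1 6 0 0 0 0 5; 2 10 0 0 0 0 5; 2 10 0 0 0 0 5; 2 10 0 0 0 0 5; 2 10 0 0 0 0 5; 2 10 0 0 0 0 5"}}

```text
t: 21.12
tcp_pos: [0.5119, 0.1884, 0.0924]
orientation: [-9.8, 89.2, -95.3]
force: [-4.0, -10.5, 9.4]
gripper_width: 0.0159
```

```bash
python3 - <<'E'
from h import *
o=robot.get_obs();z=o['tcp_pos'];print(o['t'],z,o['orientation'],o['force'],o['gripper_width'])
q=np.array([.6545,.160]);a=lambda p:np.arctan2(*(p-q)[::-1])
print('angle',(a(np.array([.5185,.121]))-a(z[:2]))%(2*np.pi))
# red arm axis direction, before (top t0) and now (wrist), on plane z=.05
def arm(n,im,C,box):
    h=cv2.cvtColor(im,cv2.COLOR_BGR2HSV);m=cv2.inRange(h,(0,170,60),(3,255,255))|cv2.inRange(h,(174,170,60),(180,255,255))
    x0,y0,x1,y1=box;k=np.zeros_like(m);k[y0:y1,x0:x1]=m[y0:y1,x0:x1]
    n_,l,s,c=cv2.connectedComponentsWithStats(k);i=1+s[1:,4].argmax();ys,xs=np.nonzero(l==i)
    P=np.array([onz(n,u,v,.05,C)[:2] for u,v in zip(xs,ys)],np.float32);vx,vy,_,_=cv2.fitLine(P,cv2.DIST_HUBER,0,.01,.01).ravel();return np.arctan(vy/vx),s[i]
C=cam('wrist');im=robot.camera('wrist');cv2.imwrite('pics/f2.png',im)
b=arm('wrist',cv2.imread('pics/w6.png'),None,(220,30,300,180)) if 0 else arm('top',cv2.imread('pics/t0.png'),None,(222,150,262,225))
e=arm('wrist',im,C,(230,0,380,230));print(b,e,b[0]-e[0])
E
```

```text
21.125 [0.51192415 0.18835285 0.09240827] [ -9.76846981  89.22886891 -95.28619819] [ -3.97207368 -10.54935636   9.40687871] 0.015909101405939072
angle 0.4755711594944554
(np.float32(0.32442996), array([227, 152,  29,  71, 425], dtype=int32)) (np.float32(-0.20651701), array([ 261,    0,  101,  224, 7207], dtype=int32)) 0.53094697
```

View pics/f2.png

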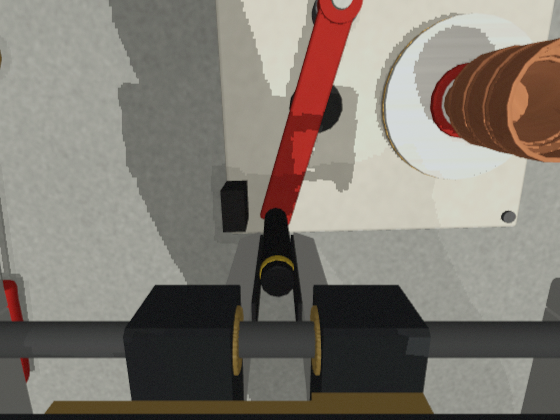

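The post is pinched and the arm is well past the click: 0.48 rad by TCP and 0.53 by image. The stack is upright in its seat. I'm handing in.

```bash
python3 -c "
from plant import robot
print(robot.get_obs()['t'],robot.hand_in())"
```

```text
the job is handed in; nothing more can be done
21.175 None
```

Both loose copper cups are nested into the seated cup, and I handed in at 21.2 s with the gripper still holding the idler arm past its click.

- **Cups:** each cup met contact at the height expected for a full fit (TCP z 0.0827 m and 0.1006 m, with 6–8 N). The last pictures show the three-cup stack upright in its seat. I only touched the two copper cups and the post. The last pictures don't cover every bystander, including the green look-alike.
- **Idler arm:** I pinched the post and swung it away from the turntable. The TCP position gives 0.48 rad and a rougher fit to the image gives 0.53. Both are past 0.39 and short of the 0.56 stop, though they disagree by 0.05. The sideways push of about 11 N fits the spring being held there.
- **Unresolved reading:** the last force reading also had about 9 N upward, which I did not look into.

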